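Jack up the tilting tube-rack deck and hold it

ROBOT

A 6-joint arm with a two-finger parallel gripper is mounted at the origin on the work surface. World frame = base frame: x ahead of the robot, y to its left, z up, the work surface at z = 0. Lengths are in mm, angles in rad, forces in N, time in s.
With the tool pointing down it reaches from about 350 to 975 mm from the base axis. Payload 7.1 kg.
Tool frame: the origin (TCP) lies on the mounting face of the last link; the fingertips stand 182 mm ahead of it and the grasp point (between the pads) lies 163 mm ahead of it (ctrl.tcp_to_tips is the distance from the TCP to the fingertips, in mm); z points along the fingers, y is the direction in which the jaws open and shut (so a half turn about z gives the same grasp; the last joint's range is limited). The gripper opens to 88 mm and grips with 3 to 60 N. Pads are 20 mm wide; open, the fingers measure 115 mm over their backs; the gripper's body (75 mm by 178 mm) begins 61 mm behind the grasp point.
Start: joints at [-1.193, 0.423, 1.63, -0, 1.089, -0.019], TCP at [241.559, -576.416, 404.675] pointing down, gripper open.
Joint ranges: [-3, 3], [-0.9, 2.11], [0.09, 2.58], [-1.31, 4.45], [0.11, 2.69], [-2.54, 2.54]. Speed limits (rad/s): [2.39, 2.39, 3.01, 3.14, 3.14, 3.14].

INTERFACE

Orientations are given as a rotation vector (axis times angle).
In Python, from workcell import ctrl gives the robot as it stands. The module is installed in compiled form; this text tells all that it offers.
- The arm moves only by the tool send_rows, never from a script. Its argument "commands" is a list of rows, each an object with "translation": the shift along the world's x, y, z normalised to -1 to 1, where 1 is 0.1 m, a list of three; "twist": the turn, a rotation vector about the world's x, y, z normalised to -1 to 1, where 1 is 0.5 rad, a list of three. A call has exactly 10 rows; each row is the pose to reach, as a shift and turn from the pose commanded when the call began; what a row does not reach only later rows make up. A row lasts 1/10 s, in which the tool goes at most 50 mm and 8.59 degrees, less where a joint would pass 70% of its speed; a pose out of reach is approached as far as the arm can. A call with a number of a shift or a turn outside -1 to 1 is refused whole. A call with a gripper value outside its range is refused whole. "grip" is the closure, from -1 (fully open) to 1 (shut), set as the call begins (left out, the last holds). The fingers move at their own pace and stop on an object; the grip force is fixed at half the most. Time passes only in rows, so rows that repeat a pose let the fingers close, or fill a call up. It gives the time, the measured TCP pose, the force and the opening at its end, in the units of the state.
- ctrl.get_obs(): the state, without advancing time (a new reading comes with each control period).
- ctrl.get_image(name): name is "side" or "top"; returns a dict with "img" (384x512x3 uint8, red, green, blue), "intrinsics" (3x3 intrinsics, pixels), "cam_to_world" (4x4, takes a point from camera to world coordinates). Camera axes: x right, y down, z forward; pixel columns grow to the right and rows downward; lengths in mm; the calibration is good to about 2 mm. A picture is of the moment at which its call begins. There is no depth.
- ctrl.close_job(): hands the job in, once; it reports no verdict.
The state is a dict: "t": time; "qpos": joint angles; "qvel": joint speeds; "joint_torque": joint torques, N m; "ee_pos": TCP position; "orientation": TCP orientation; "ft_force": force on the tool from outside, world axes, zero at the start; "moment": the same for the moment, N m; "width": finger opening in mm.
Only numpy, scipy, OpenCV 4.12 (cv2) and the standard library are available. Lean on these libraries where they do the work, as an engineer would, in place of code of your own. Each camera call takes 0.05 s, during which the arm holds its last target. There are 200 camera calls.

TASK

The tube-rack deck must be tilted up with the little blue bench jack. Take the orange pad ring from its compartment in the bin and seat it flat over the stud of the jack's saddle, then stand the jack on the bench with its saddle centred under the red dot of the yellow lift tab and let go of it. Pump the red handle once (all the way down, then let it come all the way up again), press it all the way down a second time and finish while still holding it down, with the jack alone carrying the raised deck; leave everything else on the bench where it is and never tip the jack over.

Things in the scene. Friction and masses are not known exactly. Their poses are not given: they have to be found in the camera images.
- pad_ring: loose orange pad ring, outer diameter 34, bore 18, height 22, 30 g; origin at the centre of its underside, z up along its axis. It starts lying flat in one of the bin's four compartments (which one varies), underside 4 above the bench
- bin: grey open bin fixed to the bench, 206 x 206, walls 18 high and 4 thick, floor 4 thick, one dividing wall each way: four compartments of about 97 x 97; origin under its centre, axes along its sides. The other three compartments hold one other loose part each
- jack: loose blue bench jack, 0.9 kg; origin under its foot plate, below the centre of the black grip post; x forward to the saddle, z up. Foot plate x -140 to +110, 80 wide, 10 thick. Post 24 (x) x 22 (y), top at 90, to be gripped across the 22 from 50 height up; mass centre near the post. Saddle axis at x = +75. Handle pivot at x = -32, height 50; red pad reaches back to x = -135
- saddle_top (a point): centre of the steel saddle disc's top face (disc diameter 38), on the foot of the upright stud (diameter 12, 10 tall) that the pad ring goes over; 75 forward of the jack's post, 62 above the bench with the handle up. The saddle rises 7 mm for each 0.1 rad of handle travel, 35 in all
- pump_handle (a joint): pump handle angle: 0 = up (a spring returns it there when it is let go), 0.5 rad = all the way down at its stop; grows as the handle is pushed down. Pushing needs about 3 to 10 N at the red pad
- handle_pad (a point): centre of the top face of the red pad (40 long x 44 wide x 12 thick) at the handle's end: 113 behind the jack's post and 86 above the bench with the handle up (sloping up backwards by 0.35 rad), 43 high with it all the way down (sloping down backwards by 0.15 rad). The pad's middle swings on a radius of 88 about the pivot
- stand: grey stand of the tilting deck, fixed to the bench; origin on the bench below the front rail's middle tab position, x pointing from the front into the stand. Foot plate (8 high) starts 45 behind the origin; front legs 20 wide at y = -165 and +165, 60 to 90 behind the origin. A white tube rack rides on the deck. The jack goes in from the front (from -x)
- lift_point (a point): middle of the underside of the yellow lift tab (50 x 50 x 8, red dot on its top straight above), 96 above the bench with the deck down, about 120 with the pad ring on the saddle and the handle all the way down. The tab sticks out in front of the deck (hinged 190 behind it), clamped up to 50 to either side of the rail's middle. The space below and in front of it is free
- plug: black plug in the bin, diameter 28, 24 high; leave alone
- shim: white block in the bin, 36 x 24 x 18; leave alone
- collar: small metal collar in the bin, diameter 24, 14 high; leave alone
- bottle: white bottle with blue cap, diameter 60, 150 tall, standing on the bench; leave alone
- beaker: glass beaker, diameter 70, 90 tall; leave alone
- jar: amber jar with black cap, diameter 56, 70 tall; leave alone

How it is judged (in metres and radians):
On the way, in this order (a step that is already met when the one before it is completed fails the run):
1. the pad ring sits flat on the saddle, over its stud, let go (horizontal distance between pad_ring and saddle_top below 0.006 m and distance between pad_ring and saddle_top below 0.008 m and angle between pad_ring's own z axis and vertical below 0.1 rad and contact force between each of the arm, the fingers and pad_ring below 0.2 N), for 0.2 s.
2. the jack stands on the bench, let go, its saddle with the ring centred under the lift point (horizontal distance between saddle_top and lift_point below 0.012 m and distance between pad_ring and saddle_top below 0.008 m and height (world z) of jack below 0.004 m and angle between jack's own z axis and vertical below 0.04 rad and contact force between each of the fingers, the arm and jack below 0.2 N and value of joint pump_handle below 0.1 rad), for 0.2 s.
3. first stroke: the handle is down and the deck lifted (value of joint pump_handle above 0.43 rad and height (world z) of lift_point above 0.112 m), for 0.1 s.
4. the handle has come up again and the deck is back down (value of joint pump_handle below 0.08 rad and height (world z) of lift_point below 0.099 m), for 0.1 s.
At the end, for the whole second after the job is handed in: The robot presses the pump handle (over 1 N) and keeps it down (over 0.43 of 0.5 rad); the deck is lifted over 16 mm at the tab by the pad ring alone (over 1 N); the ring is on the saddle, the saddle within 16 mm of below the lift point, the jack level and still on the bench (all of step 3 and contact force between any of the fingers, the arm and jack above 1 N and contact force between pad_ring and stand above 1 N and contact force between each of the fingers, the arm and stand below 0.2 N and horizontal distance between saddle_top and lift_point below 0.016 m and distance between pad_ring and saddle_top below 0.008 m and height (world z) of jack below 0.004 m and angle between jack's own z axis and vertical below 0.04 rad and linear speed of jack below 0.02 m/s); the arm keeps its last pose, push and grip.
It fails at once if another part in the bin is moved more than 30 mm (distance of any of plug, shim, collar from where it was at the start of the episode above 0.03 m).
It fails at once if bottle, beaker or jar is moved more than 30 mm (distance of any of bottle, beaker, jar from where it was at the start of the episode above 0.03 m).
It fails at once if the jack is tipped over (angle between jack's own z axis and vertical above 0.5 rad).
It also fails if it takes over 64 s, if anything falls off the work surface, if the arm or the gripper's body presses on something with over 40 N, if the wrist force passes 120 N, or if a joint passes its speed limit or range.

## Working session

There is one attempt and no reset: what is moved stays moved. The work goes in short steps, Python scripts to look and compute and a tool call to move; the robot and the scene stay as the last step left them, time stands still between calls to the robot, and variables do not carry over. Pictures are saved under pics/ and viewed, about 8 in all and at most 12, crops included, and the job is handed in when it is done.

Besides the shell and the picture viewer there is one more tool, called after "Request:" by a JSON object that holds its "api" and its "payload". send_rows: Moves the arm, as the interface text tells. Its arguments: {"type":"object","properties":{"commands":{"type":"array","items":{"type":"object","properties":{"translation":{"type":"array","items":{"type":"number"}},"twist":{"type":"array","items":{"type":"number"}}}}},"grip":{"type":"number"}},"required":["commands"]}

```bash
mkdir -p pics; ls; cat > h.py <<'E'
import numpy as np, cv2
from workcell import ctrl
def shot(name,fn):
    d=ctrl.get_image(name); cv2.imwrite(f'pics/{fn}.png',d['img'][:,:,::-1]); np.savez(f'pics/{fn}.npz',**{k:np.array(d[k]) for k in ('img','intrinsics','cam_to_world')}); return d
def load(fn): return np.load(f'pics/{fn}.npz')
def ray(d,u,v,z):
    K=d['intrinsics'];T=d['cam_to_world'];r=T[:3,:3]@np.linalg.solve(K,[u,v,1.]);o=T[:3,3];return o+r*(z-o[2])/r[2]
def proj(d,p):
    T=d['cam_to_world'];q=d['intrinsics']@(T[:3,:3].T@(np.array(p,float)-T[:3,3]));return q[:2]/q[2]
E
python3 - <<'E'
from h import *
np.set_printoptions(precision=3,suppress=True)
a=shot('top','t0');b=shot('side','s0')
for d in(a,b):print(d['cam_to_world'],d['intrinsics'])
print(ctrl.get_obs())
E
```

```text
pics
[[  -0.011   -0.998    0.069  431.533]
 [  -1.       0.011   -0.006   -4.493]
 [   0.005   -0.069   -0.998 1226.11 ]
 [   0.       0.       0.       1.   ]] [[364.233   0.    257.827]
 [  0.    364.233 189.227]
 [  0.      0.      1.   ]]
[[ -0.95   -0.168   0.264 215.892]
 [ -0.313   0.524  -0.792 928.45 ]
 [ -0.005  -0.835  -0.551 758.221]
 [  0.      0.      0.      1.   ]] [[368.489   0.    258.592]
 [  0.    368.489 187.279]
 [  0.      0.      1.   ]]
{'t': 0.1, 'qpos': array([-1.193,  0.424,  1.631, -0.   ,  1.089, -0.019]), 'qvel': array([ 0.002, -0.002, -0.004, -0.001, -0.   ,  0.   ]), 'joint_torque': array([  0.   , -54.562, -27.433,   0.065,   0.019,  -0.   ]), 'ee_pos': array([ 241.467, -576.201,  403.949]), 'orientation': array([-3.079, -0.619,  0.   ]), 'ft_force': array([-0.064, -0.508,  0.022]), 'moment': array([-0.027,  0.055, -0.023]), 'width': 87.4716044890511}
```

View pics/t0.png

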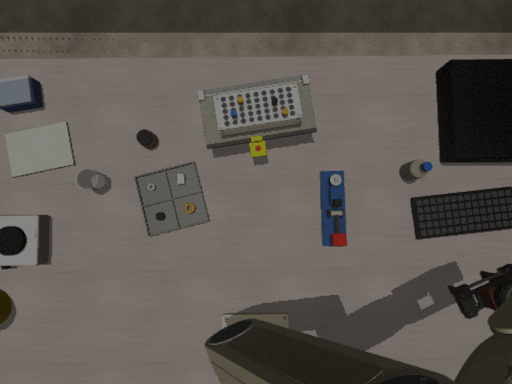

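View pics/s0.png

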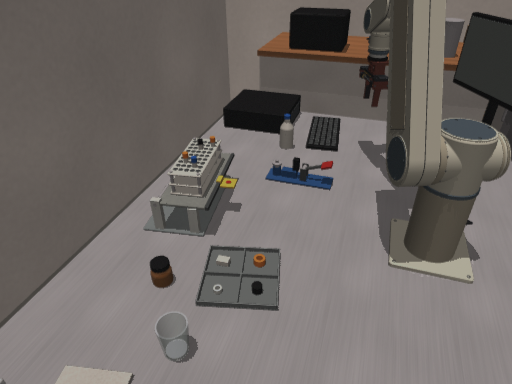

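Top view: ring at about (190,209), jack at (335,205) with saddle at the top, tab dot at (258,148). Side view: ring (259,260), jack (300,175), tab (228,182). I'll take a magnified look plus colour centroids.

```bash
cat > seg.py <<'E'
from h import *
def hsv(d): return cv2.cvtColor(np.ascontiguousarray(d['img']),cv2.COLOR_RGB2HSV)
def blob(d,lo,hi,box):
    u0,v0,u1,v1=box;m=cv2.inRange(hsv(d),np.array(lo),np.array(hi));k=np.zeros_like(m);k[v0:v1,u0:u1]=m[v0:v1,u0:u1]
    return k
def cen(k):
    v,u=np.nonzero(k);return (u.mean(),v.mean(),len(u),u.min(),u.max(),v.min(),v.max())
E
python3 - <<'E'
from seg import *
np.set_printoptions(precision=1,suppress=True)
t=load('t0');s=load('s0')
for n,d,lo,hi,box,z in [('ring',t,(5,130,90),(22,255,255),(180,198,202,220),26),('ring',s,(3,130,90),(22,255,255),(248,250,272,270),15),
 ('dot',t,(0,150,90),(8,255,255),(250,140,266,158),104),('dot',s,(0,150,60),(9,255,255),(215,172,242,190),104),
 ('tab',t,(20,120,90),(35,255,255),(248,140,270,160),104),
 ('foot',t,(100,120,50),(125,255,255),(315,165,352,250),10),('redpad',t,(0,150,90),(8,255,255),(325,225,352,250),86),('redpad',s,(0,150,60),(9,255,255),(315,155,340,172),86)]:
    k=blob(d,lo,hi,box);c=cen(k);print(n,np.array(c),ray(d,c[0],c[1],z))
    if n in('foot','tab'):
        print(cv2.minAreaRect(np.argwhere(k)[:,::-1].astype(np.float32)))
a=cv2.resize(t['img'][130:255,130:355,::-1],None,fx=3.5,fy=3.5,interpolation=cv2.INTER_CUBIC)
cv2.imwrite('pics/t0c.png',a)
b=cv2.resize(s['img'][125:275,195:345,::-1],None,fx=4,fy=4,interpolation=cv2.INTER_CUBIC)
cv2.imwrite('pics/s0c.png',b)
E
```

```text
ring [189.1 207.7  53.  185.  194.  203.  212. ] [456.8 214.8  26. ]
ring [258.8 259.8 123.  254.  264.  254.  266. ] [455.5 212.7  15. ]
dot [257.6 148.   17.  256.  260.  146.  150. ] [638.2 -12.3 104. ]
dot [228.  181.5  10.  226.  230.  181.  182. ] [636.8 -14.  104. ]
tab [257.4 148.2 229.  249.  266.  140.  157. ] [637.6 -11.6 104. ]
((257.3799743652344, 147.66000366210938), (16.970563888549805, 16.122034072875977), 81.8698959350586)
foot [ 330.9  205.2 1046.   321.   345.   171.   244. ] [ 459.9 -255.2   10. ]
((332.7021484375, 207.51046752929688), (72.74470520019531, 23.003385543823242), 87.99044799804688)
redpad [338.9 239.5 153.  332.  346.  234.  245. ] [ 351.4 -261.8   86. ]
redpad [326.7 164.6  68.  321.  332.  161.  168. ] [ 348.9 -256.    86. ]
```

View pics/t0c.png

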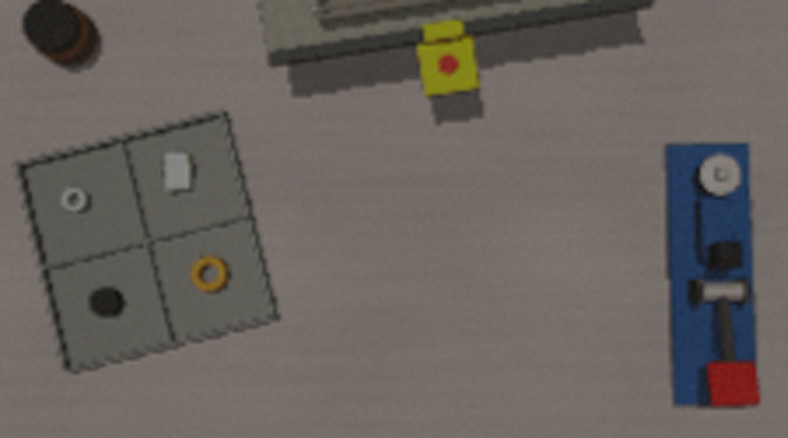

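View pics/s0c.png

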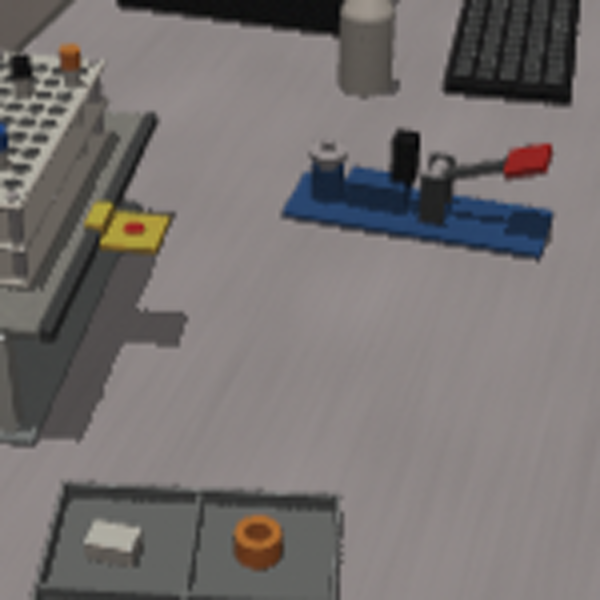

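Top crop: ring centre at crop (209,273), saddle disc at (720,174), jack foot corners (667,144),(748,143),(758,405),(674,405), deck front edge running (272,62)→(650,5). Side crop: ring (258,541), saddle (329,150), near foot edge (284,210)→(541,250). Next, a fit of the poses.

```bash
python3 - <<'E'
from seg import *
from scipy.optimize import least_squares
np.set_printoptions(precision=3,suppress=True)
t=load('t0');s=load('s0')
T=lambda c:((np.array(c)+.5)/3.5-.5+130)
S=lambda c:((np.array(c)+.5)/4-.5+np.array([195,125]))
J=[(t,T((720,174)),(75,0,62),2),(t,T((733,383)),(-113,0,86),1)]+[(t,T(c),p,1) for c,p in zip([(667,144),(748,143),(758,405),(674,405)],[(110,40,10),(110,-40,10),(-140,-40,10),(-140,40,10)])]
J+=[(s,S((329,150)),(75,0,62),1),(s,S((284,210)),(110,40,10),.6),(s,S((541,250)),(-140,40,10),.6),(s,S((552,210)),(-140,-40,10),.6)]
def W(q,p):
    c,n=np.cos(q[2]),np.sin(q[2]);return [q[0]+c*p[0]-n*p[1],q[1]+n*p[0]+c*p[1],p[2]]
f=lambda q:np.concatenate([(proj(d,W(q,p))-u)*w for d,u,p,w in J])
r=least_squares(f,[450,-255,0.],x_scale=[1,1,.01]);print('jack',r.x,r.fun.reshape(-1,2));print('saddle',W(r.x,(75,0,62)))
print('saddle top only',ray(t,*T((720,174)),62),'side',ray(s,*S((329,150)),62))
a,b=ray(t,*T((272,50)),96),ray(t,*T((650,2)),96);print('deck edge',a,b,np.arctan2(*( (a-b)[[0,1]]*[-1,1])))
for e in [((427,97),(480,90)),((420,41),(472,36))]:
    a,b=[ray(t,*T(c),104) for c in e];print('tab edge',np.arctan2(-(a-b)[0],(a-b)[1]))
C=[ray(t,*T(c),18) for c in [(18,163),(227,113),(278,319),(70,372)]]
print('bin yaw',[np.arctan2(*((C[i]-C[j])[[0,1]]*[-1,1])) for i,j in((0,1),(3,2))],np.mean(C,0))
print('ring',ray(t,*T((209,273)),26),ray(s,*S((258,531)),26))
for c in[(40,15)]:print('jar',ray(t,*T(c),70))
E
```

```text
jack [ 466.038 -261.911    0.007] [[ 0.162  0.327]
 [ 0.08  -0.146]
 [-0.376  0.074]
 [ 0.236 -0.072]
 [ 0.034  0.006]
 [-0.061  0.476]
 [-0.636 -0.335]
 [-0.741  0.016]
 [-0.227  0.444]
 [ 0.039 -0.137]]
saddle [np.float64(541.0361757191835), np.float64(-261.3520491876405), 62]
saddle top only [ 541.567 -261.105   62.   ] side [ 538.003 -259.591   62.   ]
deck edge [654.264 145.195  96.   ] [ 694.398 -194.649   96.   ] 0.11754861784164343
tab edge 0.1218554080569764
tab edge 0.08663698812629586
bin yaw [np.float64(0.2267346371798171), np.float64(0.23785687882499879)] [487.805 272.924  18.   ]
ring [456.83  213.988  26.   ] [454.079 213.905  26.   ]
jar [694.06  361.209  70.   ]
```

Request:
{"api": "send_rows", "payload": {"commands": [{"translation": [0.043, 0.1, 0], "twist": [0, 0, 0]}, {"translation": [0.086, 0.2, 0], "twist": [0, 0, 0]}, {"translation": [0.129, 0.3, 0], "twist": [0, 0, 0]}, {"translation": [0.172, 0.4, 0], "twist": [0, 0, 0]}, {"translation": [0.215, 0.5, 0], "twist": [0, 0, 0]}, {"translation": [0.258, 0.6, 0], "twist": [0, 0, 0]}, {"translation": [0.3, 0.7, 0], "twist": [0, 0, 0]}, {"translation": [0.344, 0.8, 0], "twist": [0, 0, 0]}, {"translation": [0.387, 0.9, 0], "twist": [0, 0, 0]}, {"translation": [0.43, 1.0, 0], "twist": [0, 0, 0]}], "grip": -0.2}}

```text
t: 1.1
ee_pos: [284.9, -475.6, 404.7]
orientation: [3.08, 0.619, -0.0]
ft_force: [0.2, -0.4, 0.2]
width: 53.1
```

Request:
{"api": "send_rows", "payload": {"commands": [{"translation": [0.043, 0.1, 0], "twist": [0, 0, -0.03]}, {"translation": [0.086, 0.2, 0], "twist": [0, 0, -0.06]}, {"translation": [0.129, 0.3, 0], "twist": [0, 0, -0.1]}, {"translation": [0.172, 0.4, 0], "twist": [0, 0, -0.13]}, {"translation": [0.215, 0.5, 0], "twist": [0, 0, -0.16]}, {"translation": [0.258, 0.6, 0], "twist": [0, 0, -0.2]}, {"translation": [0.3, 0.7, 0], "twist": [0, 0, -0.23]}, {"translation": [0.344, 0.8, 0], "twist": [0, 0, -0.26]}, {"translation": [0.387, 0.9, 0], "twist": [0, 0, -0.3]}, {"translation": [0.43, 1.0, 0], "twist": [0, 0, -0.33]}]}}

```text
t: 2.1
ee_pos: [327.8, -375.6, 404.7]
orientation: [3.121, 0.362, 0.0]
ft_force: [0.5, 0.3, 0.1]
width: 52.5
```

Request:
{"api": "send_rows", "payload": {"commands": [{"translation": [0.043, 0.1, 0], "twist": [0, 0, 0]}, {"translation": [0.086, 0.2, 0], "twist": [0, 0, 0]}, {"translation": [0.129, 0.3, 0], "twist": [0, 0, 0]}, {"translation": [0.172, 0.4, 0], "twist": [0, 0, 0]}, {"translation": [0.215, 0.5, 0], "twist": [0, 0, 0]}, {"translation": [0.258, 0.6, 0], "twist": [0, 0, 0]}, {"translation": [0.3, 0.7, 0], "twist": [0, 0, 0]}, {"translation": [0.344, 0.8, 0], "twist": [0, 0, 0]}, {"translation": [0.387, 0.9, 0], "twist": [0, 0, 0]}, {"translation": [0.43, 1.0, 0], "twist": [0, 0, 0]}]}}

```text
t: 3.1
ee_pos: [370.9, -275.6, 404.7]
orientation: [3.12, 0.363, 0.0]
ft_force: [-0.2, 0.6, -0.1]
width: 52.5
```

Request:
{"api": "send_rows", "payload": {"commands": [{"translation": [0.043, 0.1, 0], "twist": [0, 0, 0]}, {"translation": [0.086, 0.2, 0], "twist": [0, 0, 0]}, {"translation": [0.129, 0.3, 0], "twist": [0, 0, 0]}, {"translation": [0.172, 0.4, 0], "twist": [0, 0, 0]}, {"translation": [0.215, 0.5, 0], "twist": [0, 0, 0]}, {"translation": [0.258, 0.6, 0], "twist": [0, 0, 0]}, {"translation": [0.3, 0.7, 0], "twist": [0, 0, 0]}, {"translation": [0.344, 0.8, 0], "twist": [0, 0, 0]}, {"translation": [0.387, 0.9, 0], "twist": [0, 0, 0]}, {"translation": [0.43, 1.0, 0], "twist": [0, 0, 0]}]}}

```text
t: 4.1
ee_pos: [413.9, -175.6, 404.7]
orientation: [-3.121, -0.363, -0.0]
ft_force: [0.2, 0.3, 0.3]
width: 52.9
```

Request:
{"api": "send_rows", "payload": {"commands": [{"translation": [0.043, 0.1, 0], "twist": [0, 0, 0]}, {"translation": [0.086, 0.2, 0], "twist": [0, 0, 0]}, {"translation": [0.129, 0.3, 0], "twist": [0, 0, 0]}, {"translation": [0.172, 0.4, 0], "twist": [0, 0, 0]}, {"translation": [0.215, 0.5, 0], "twist": [0, 0, 0]}, {"translation": [0.258, 0.6, 0], "twist": [0, 0, 0]}, {"translation": [0.3, 0.7, 0], "twist": [0, 0, 0]}, {"translation": [0.344, 0.8, 0], "twist": [0, 0, 0]}, {"translation": [0.387, 0.9, 0], "twist": [0, 0, 0]}, {"translation": [0.43, 1.0, 0], "twist": [0, 0, 0]}]}}

```text
t: 5.1
ee_pos: [456.9, -75.6, 404.7]
orientation: [-3.12, -0.363, -0.0]
ft_force: [0.5, -0.5, -0.2]
width: 52.8
```

Request:
{"api": "send_rows", "payload": {"commands": [{"translation": [0, 0.1, 0], "twist": [0, 0, 0]}, {"translation": [0, 0.2, 0], "twist": [0, 0, 0]}, {"translation": [0, 0.3, 0], "twist": [0, 0, 0]}, {"translation": [0, 0.4, 0], "twist": [0, 0, 0]}, {"translation": [0, 0.5, 0], "twist": [0, 0, 0]}, {"translation": [0, 0.6, 0], "twist": [0, 0, 0]}, {"translation": [0, 0.7, 0], "twist": [0, 0, 0]}, {"translation": [0, 0.8, 0], "twist": [0, 0, 0]}, {"translation": [0, 0.9, 0], "twist": [0, 0, 0]}, {"translation": [0, 1.0, 0], "twist": [0, 0, 0]}]}}

```text
t: 6.1
ee_pos: [456.6, 24.4, 404.7]
orientation: [-3.121, -0.363, -0.0]
ft_force: [0.4, 0.5, 0.3]
width: 52.5
```

Request:
{"api": "send_rows", "payload": {"commands": [{"translation": [0, 0.1, -0.06], "twist": [0, 0, 0]}, {"translation": [0, 0.2, -0.12], "twist": [0, 0, 0]}, {"translation": [0, 0.3, -0.18], "twist": [0, 0, 0]}, {"translation": [0, 0.4, -0.24], "twist": [0, 0, 0]}, {"translation": [0, 0.5, -0.3], "twist": [0, 0, 0]}, {"translation": [0, 0.6, -0.36], "twist": [0, 0, 0]}, {"translation": [0, 0.7, -0.42], "twist": [0, 0, 0]}, {"translation": [0, 0.8, -0.48], "twist": [0, 0, 0]}, {"translation": [0, 0.9, -0.54], "twist": [0, 0, 0]}, {"translation": [0, 1.0, -0.6], "twist": [0, 0, 0]}]}}

```text
t: 7.1
ee_pos: [456.6, 124.4, 344.2]
orientation: [-3.12, -0.363, -0.0]
ft_force: [-0.2, 0.3, 0.0]
width: 52.8
```

Request:
{"api": "send_rows", "payload": {"commands": [{"translation": [0, 0.1, -0.06], "twist": [0, 0, 0]}, {"translation": [0, 0.2, -0.12], "twist": [0, 0, 0]}, {"translation": [0, 0.3, -0.18], "twist": [0, 0, 0]}, {"translation": [0, 0.4, -0.24], "twist": [0, 0, 0]}, {"translation": [0, 0.5, -0.3], "twist": [0, 0, 0]}, {"translation": [0, 0.6, -0.36], "twist": [0, 0, 0]}, {"translation": [0, 0.7, -0.42], "twist": [0, 0, 0]}, {"translation": [0, 0.8, -0.48], "twist": [0, 0, 0]}, {"translation": [0, 0.9, -0.54], "twist": [0, 0, 0]}, {"translation": [0, 0.9, -0.6], "twist": [0, 0, 0]}]}}

```text
t: 8.1
ee_pos: [456.7, 214.7, 284.2]
orientation: [-3.12, -0.365, -0.001]
ft_force: [0.8, -0.4, -0.5]
width: 52.8
```

Request:
{"api": "send_rows", "payload": {"commands": [{"translation": [0, 0, -0.1], "twist": [0, 0, 0]}, {"translation": [0, 0, -0.2], "twist": [0, 0, 0]}, {"translation": [0, 0, -0.3], "twist": [0, 0, 0]}, {"translation": [0, 0, -0.4], "twist": [0, 0, 0]}, {"translation": [0, 0, -0.5], "twist": [0, 0, 0]}, {"translation": [0, 0, -0.6], "twist": [0, 0, 0]}, {"translation": [0, 0, -0.7], "twist": [0, 0, 0]}, {"translation": [0, 0, -0.8], "twist": [0, 0, 0]}, {"translation": [0, 0, -0.9], "twist": [0, 0, 0]}, {"translation": [0, 0, -0.93], "twist": [0, 0, 0]}]}}

```text
t: 9.1
ee_pos: [456.2, 213.4, 190.4]
orientation: [3.12, 0.363, -0.002]
ft_force: [1.1, 0.4, -1.3]
width: 52.7
```

Request:
{"api": "send_rows", "payload": {"commands": [{"translation": [0, 0, 0], "twist": [0, 0, 0]}, {"translation": [0, 0, 0], "twist": [0, 0, 0]}, {"translation": [0, 0, 0], "twist": [0, 0, 0]}, {"translation": [0, 0, 0], "twist": [0, 0, 0]}, {"translation": [0, 0, 0], "twist": [0, 0, 0]}, {"translation": [0, 0, 0.05], "twist": [0, 0, 0]}, {"translation": [0, 0, 0.2], "twist": [0, 0, 0]}, {"translation": [0, 0, 0.4], "twist": [0, 0, 0]}, {"translation": [0, 0, 0.6], "twist": [0, 0, 0]}, {"translation": [0, 0, 0.8], "twist": [0, 0, 0]}], "grip": 1}}

```text
t: 10.1
ee_pos: [456.4, 213.5, 272.7]
orientation: [3.121, 0.363, -0.0]
ft_force: [-0.4, -0.2, -0.0]
width: 32.4
```

```bash
python3 - <<'E'
from seg import *
np.set_printoptions(precision=1,suppress=True)
s=shot('side','s1');t=shot('top','t1')
o=ctrl.get_obs();print(o['ee_pos'],o['width'],o['ft_force'])
p=o['ee_pos']-[0,0,175];print(proj(s,p),proj(t,p))
u,v=map(int,proj(s,p))
cv2.imwrite('pics/s1c.png',cv2.resize(s['img'][v-50:v+40,u-50:u+50,::-1],None,fx=5,fy=5,interpolation=cv2.INTER_CUBIC));print(u,v)
E
```

```text
[457.4 214.  274.1] 32.539229876374776 [ 0.8  0.3 -0.6]
[257.8 237.3] [185.1 207. ]
257 237
```

View pics/s1c.png

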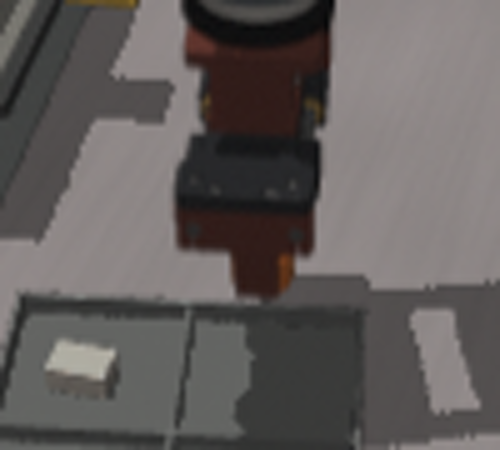

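Crop shows the ring held behind the near finger, with only a sliver of orange visible at (285,270). I'll compare that sliver with a projected ring model.

```bash
python3 - <<'E'
from seg import *
np.set_printoptions(precision=1,suppress=True)
s=load('s1')
k=blob(s,(3,140,60),(22,255,255),(245,225,275,255));print(cen(k))
v,u=np.nonzero(k);print(sorted(zip(v,u)))
c0=np.array([456.9,213.8]);yaw=.232;X=np.array([np.cos(yaw),np.sin(yaw)]);Y=np.array([-X[1],X[0]])
tip=273.5-182
a=np.linspace(0,6.28,73)
for off in(-6,-3,0,3):
  c=c0+off*X
  P=np.array([proj(s,[*(c+17*np.array([np.cos(b),np.sin(b)])),z]) for b in a for z in(tip-5,tip+17)])
  print(off,P.min(0),P.max(0))
for w in(-10,10):
  for y in (17,27): print('finger edge',w,y,proj(s,[*(c0+w*X+y*Y),tip]))
E
```

```text
(np.float64(263.4), np.float64(240.4), 15, np.int64(262), np.int64(264), np.int64(237), np.int64(244))
[(np.int64(237), np.int64(264)), (np.int64(238), np.int64(263)), (np.int64(238), np.int64(264)), (np.int64(239), np.int64(262)), (np.int64(239), np.int64(263)), (np.int64(239), np.int64(264)), (np.int64(240), np.int64(263)), (np.int64(240), np.int64(264)), (np.int64(241), np.int64(263)), (np.int64(241), np.int64(264)), (np.int64(242), np.int64(263)), (np.int64(242), np.int64(264)), (np.int64(243), np.int64(263)), (np.int64(243), np.int64(264)), (np.int64(244), np.int64(263))]
-6 [253.9 230.6] [266.6 245.2]
-3 [252.8 230.6] [265.5 245.2]
0 [251.7 230.5] [264.3 245.1]
3 [250.5 230.5] [263.2 245.1]
finger edge -10 17 [261.2 243.9]
finger edge -10 27 [260.9 246.5]
finger edge 10 17 [253.7 243.5]
finger edge 10 27 [253.4 246. ]
```

Request:
{"api": "send_rows", "payload": {"commands": [{"translation": [0.017, -0.095, 0.05], "twist": [0, 0, 0]}, {"translation": [0.034, -0.19, 0.1], "twist": [0, 0, 0]}, {"translation": [0.05, -0.285, 0.15], "twist": [0, 0, 0]}, {"translation": [0.067, -0.38, 0.2], "twist": [0, 0, 0]}, {"translation": [0.084, -0.475, 0.2], "twist": [0, 0, 0]}, {"translation": [0.1, -0.57, 0.2], "twist": [0, 0, 0]}, {"translation": [0.118, -0.665, 0.2], "twist": [0, 0, 0]}, {"translation": [0.134, -0.76, 0.2], "twist": [0, 0, 0]}, {"translation": [0.151, -0.855, 0.2], "twist": [0, 0, 0]}, {"translation": [0.168, -0.95, 0.2], "twist": [0, 0, 0]}]}}

```text
t: 11.2
ee_pos: [473.5, 117.8, 291.6]
orientation: [3.121, 0.363, -0.0]
ft_force: [1.2, -0.5, -0.6]
width: 32.4
```

Request:
{"api": "send_rows", "payload": {"commands": [{"translation": [0.017, -0.095, 0], "twist": [0, 0, 0]}, {"translation": [0.034, -0.19, 0], "twist": [0, 0, 0]}, {"translation": [0.05, -0.285, 0], "twist": [0, 0, 0]}, {"translation": [0.067, -0.38, 0], "twist": [0, 0, 0]}, {"translation": [0.084, -0.475, 0], "twist": [0, 0, 0]}, {"translation": [0.1, -0.57, 0], "twist": [0, 0, 0]}, {"translation": [0.118, -0.665, 0], "twist": [0, 0, 0]}, {"translation": [0.134, -0.76, 0], "twist": [0, 0, 0]}, {"translation": [0.151, -0.855, 0], "twist": [0, 0, 0]}, {"translation": [0.168, -0.95, 0], "twist": [0, 0, 0]}]}}

```text
t: 12.2
ee_pos: [490.3, 22.8, 291.7]
orientation: [-3.121, -0.363, -0.0]
ft_force: [0.3, 0.9, -1.1]
width: 32.5
```

Request:
{"api": "send_rows", "payload": {"commands": [{"translation": [0.017, -0.095, 0], "twist": [0, 0, 0]}, {"translation": [0.034, -0.19, 0], "twist": [0, 0, 0]}, {"translation": [0.05, -0.285, 0], "twist": [0, 0, 0]}, {"translation": [0.067, -0.38, 0], "twist": [0, 0, 0]}, {"translation": [0.084, -0.475, 0], "twist": [0, 0, 0]}, {"translation": [0.1, -0.57, 0], "twist": [0, 0, 0]}, {"translation": [0.118, -0.665, 0], "twist": [0, 0, 0]}, {"translation": [0.134, -0.76, 0], "twist": [0, 0, 0]}, {"translation": [0.151, -0.855, 0], "twist": [0, 0, 0]}, {"translation": [0.168, -0.95, 0], "twist": [0, 0, 0]}]}}

```text
t: 13.2
ee_pos: [507.1, -72.2, 291.7]
orientation: [-3.121, -0.363, 0.0]
ft_force: [0.1, -0.4, -0.8]
width: 32.3
```

Request:
{"api": "send_rows", "payload": {"commands": [{"translation": [0.017, -0.095, 0], "twist": [0, 0, 0]}, {"translation": [0.034, -0.19, 0], "twist": [0, 0, 0]}, {"translation": [0.05, -0.285, 0], "twist": [0, 0, 0]}, {"translation": [0.067, -0.38, 0], "twist": [0, 0, 0]}, {"translation": [0.084, -0.475, 0], "twist": [0, 0, 0]}, {"translation": [0.1, -0.57, 0], "twist": [0, 0, 0]}, {"translation": [0.118, -0.665, 0], "twist": [0, 0, 0]}, {"translation": [0.134, -0.76, 0], "twist": [0, 0, 0]}, {"translation": [0.151, -0.855, 0], "twist": [0, 0, 0]}, {"translation": [0.168, -0.95, 0], "twist": [0, 0, 0]}]}}

```text
t: 14.2
ee_pos: [523.9, -167.2, 291.7]
orientation: [-3.12, -0.363, 0.0]
ft_force: [0.2, -0.0, 0.1]
width: 32.1
```

Request:
{"api": "send_rows", "payload": {"commands": [{"translation": [0.017, -0.095, 0], "twist": [0, 0, 0]}, {"translation": [0.034, -0.19, 0], "twist": [0, 0, 0]}, {"translation": [0.05, -0.285, 0], "twist": [0, 0, 0]}, {"translation": [0.067, -0.38, 0], "twist": [0, 0, 0]}, {"translation": [0.084, -0.475, 0], "twist": [0, 0, 0]}, {"translation": [0.1, -0.57, 0], "twist": [0, 0, 0]}, {"translation": [0.118, -0.665, 0], "twist": [0, 0, 0]}, {"translation": [0.134, -0.76, 0], "twist": [0, 0, 0]}, {"translation": [0.168, -0.95, 0], "twist": [0, 0, 0]}, {"translation": [0.168, -0.95, 0], "twist": [0, 0, 0]}]}}

```text
t: 15.2
ee_pos: [541.2, -263.8, 291.9]
orientation: [3.119, 0.361, 0.002]
ft_force: [-0.0, -0.1, -1.0]
width: 32.0
```

```bash
python3 - <<'E'
from seg import *
np.set_printoptions(precision=1,suppress=True)
s=shot('side','s2')
o=ctrl.get_obs();print(o['ee_pos'],o['width'],o['ft_force'])
p=o['ee_pos']-[0,0,176];print('ring centre',proj(s,p),'saddle est',proj(s,[540.5,-261,62]))
u,v=map(int,proj(s,p));print(u-40,v-35)
cv2.imwrite('pics/s2c.png',cv2.resize(s['img'][v-35:v+35,u-40:u+40,::-1],None,fx=8,fy=8,interpolation=cv2.INTER_CUBIC))
E
```

```text
[ 540.8 -262.8  291.7] 32.108058869380116 [-0.1  0.8  0. ]
ring centre [276.7 149.1] saddle est [276.3 161.9]
236 114
```

View pics/s2c.png

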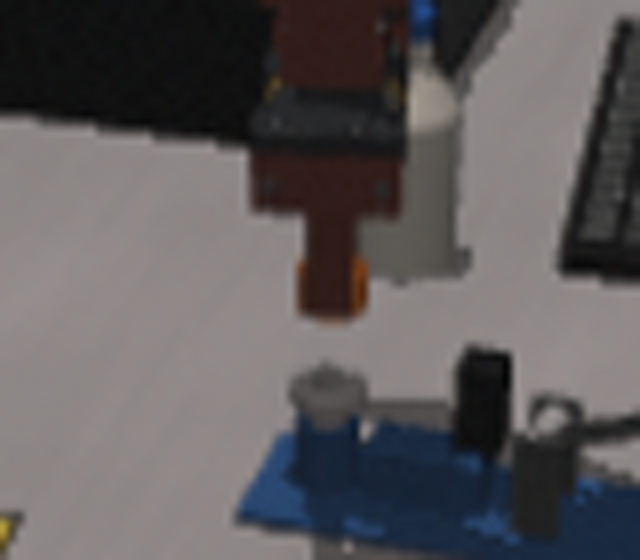

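Ring spans crop columns 297–368, directly above the saddle disc (290–368). It is aligned within about 1 mm, so I'm lowering it.

Request:
{"api": "send_rows", "payload": {"commands": [{"translation": [0, 0, -0.06], "twist": [0, 0, 0]}, {"translation": [0, 0, -0.12], "twist": [0, 0, 0]}, {"translation": [0, 0, -0.18], "twist": [0, 0, 0]}, {"translation": [0, 0, -0.23], "twist": [0, 0, 0]}, {"translation": [0, 0, -0.28], "twist": [0, 0, 0]}, {"translation": [0, 0, -0.32], "twist": [0, 0, 0]}, {"translation": [0, 0, -0.36], "twist": [0, 0, 0]}, {"translation": [0, 0, -0.39], "twist": [0, 0, 0]}, {"translation": [0, 0, -0.41], "twist": [0, 0, 0]}, {"translation": [0, 0, -0.41], "twist": [0, 0, 0]}]}}

```text
t: 16.25
ee_pos: [540.5, -261.4, 250.4]
orientation: [-3.12, -0.363, 0.0]
ft_force: [-0.4, -0.9, -0.4]
width: 32.7
```

Request:
{"api": "send_rows", "payload": {"commands": [{"translation": [0, 0, -0.01], "twist": [0, 0, 0]}, {"translation": [0, 0, -0.015], "twist": [0, 0, 0]}, {"translation": [0, 0, -0.015], "twist": [0, 0, 0]}, {"translation": [0, 0, -0.015], "twist": [0, 0, 0]}, {"translation": [0, 0, -0.015], "twist": [0, 0, 0]}, {"translation": [0, 0, -0.015], "twist": [0, 0, 0]}, {"translation": [0, 0, -0.015], "twist": [0, 0, 0]}, {"translation": [0, 0, -0.015], "twist": [0, 0, 0]}, {"translation": [0, 0, -0.015], "twist": [0, 0, 0]}, {"translation": [0, 0, -0.015], "twist": [0, 0, 0]}], "grip": -0.2}}

```text
t: 17.25
ee_pos: [540.6, -261.4, 249.2]
orientation: [3.12, 0.363, 0.0]
ft_force: [-0.2, 1.0, 0.7]
width: 52.5
```

Request:
{"api": "send_rows", "payload": {"commands": [{"translation": [0, 0, 0.1], "twist": [0, 0, 0]}, {"translation": [0, 0, 0.2], "twist": [0, 0, 0]}, {"translation": [0, 0, 0.3], "twist": [0, 0, 0]}, {"translation": [0, 0, 0.4], "twist": [0, 0, 0]}, {"translation": [0, 0, 0.5], "twist": [0, 0, 0]}, {"translation": [-0.15, 0, 0.5], "twist": [0, 0, -0.1]}, {"translation": [-0.3, 0, 0.5], "twist": [0, 0, -0.2]}, {"translation": [-0.45, 0, 0.5], "twist": [0, 0, -0.3]}, {"translation": [-0.6, 0, 0.5], "twist": [0, 0, -0.4]}, {"translation": [-0.75, 0, 0.5], "twist": [0, 0, -0.45]}]}}

```text
t: 18.25
ee_pos: [465.0, -261.4, 299.8]
orientation: [3.141, 0.009, 0.001]
ft_force: [-0.4, -0.4, 0.1]
width: 53.0
```

```bash
python3 - <<'E'
from seg import *
np.set_printoptions(precision=1,suppress=True)
s=shot('side','s3')
o=ctrl.get_obs();print(o['ee_pos'],o['orientation'],o['width'],o['ft_force'])
print('post top',proj(s,[466,-262,90]),'tips',proj(s,o['ee_pos']-[0,0,182]))
cv2.imwrite('pics/s3c.png',cv2.resize(s['img'][114:184,236:316,::-1],None,fx=8,fy=8,interpolation=cv2.INTER_CUBIC))
E
```

```text
[ 462.9 -261.1  299.3] [-3.1 -0.   0. ] 53.07155608944464 [-2.3  0.3 -0.5]
post top [295.8 158.2] tips [296.9 151.9]
```

View pics/s3c.png

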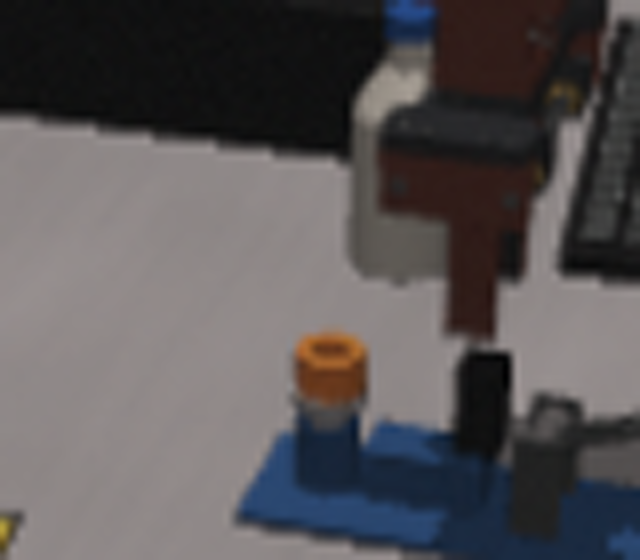

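Ring sits flat and centred on the saddle (crop 295–367, top at row 350). Fingers are aligned over the black post, so next I grip it and lift slightly.

Request:
{"api": "send_rows", "payload": {"commands": [{"translation": [0, 0, -0.1], "twist": [0, 0, 0]}, {"translation": [0, 0, -0.2], "twist": [0, 0, 0]}, {"translation": [0, 0, -0.3], "twist": [0, 0, 0]}, {"translation": [0, 0, -0.4], "twist": [0, 0, 0]}, {"translation": [0, 0, -0.5], "twist": [0, 0, 0]}, {"translation": [0, 0, -0.57], "twist": [0, 0, 0]}, {"translation": [0, 0, -0.62], "twist": [0, 0, 0]}, {"translation": [0, 0, -0.62], "twist": [0, 0, 0]}, {"translation": [0, 0, -0.62], "twist": [0, 0, 0]}, {"translation": [0, 0, -0.62], "twist": [0, 0, 0]}]}}

```text
t: 19.3
ee_pos: [465.7, -261.5, 237.6]
orientation: [3.141, 0.011, 0.001]
ft_force: [-0.2, 0.0, 0.2]
width: 52.6
```

Request:
{"api": "send_rows", "payload": {"commands": [{"translation": [0, 0, 0], "twist": [0, 0, 0]}, {"translation": [0, 0, 0], "twist": [0, 0, 0]}, {"translation": [0, 0, 0], "twist": [0, 0, 0]}, {"translation": [0, 0, 0], "twist": [0, 0, 0]}, {"translation": [0, 0, 0], "twist": [0, 0, 0]}, {"translation": [0, 0, 0], "twist": [0, 0, 0]}, {"translation": [0, 0, 0], "twist": [0, 0, 0]}, {"translation": [0, 0, 0.02], "twist": [0, 0, 0]}, {"translation": [0, 0, 0.04], "twist": [0, 0, 0]}, {"translation": [0, 0, 0.06], "twist": [0, 0, 0]}], "grip": 1}}

```text
t: 20.3
ee_pos: [464.9, -260.9, 242.5]
orientation: [-3.14, -0.011, 0.003]
ft_force: [-0.6, -0.4, -8.8]
width: 21.9
```

Request:
{"api": "send_rows", "payload": {"commands": [{"translation": [0, 0.05, 0], "twist": [0, 0, 0.02]}, {"translation": [0, 0.12, 0], "twist": [0, 0, 0.04]}, {"translation": [0, 0.2, 0], "twist": [0, 0, 0.06]}, {"translation": [0, 0.28, 0], "twist": [0, 0, 0.09]}, {"translation": [0, 0.36, 0], "twist": [0, 0, 0.12]}, {"translation": [0, 0.44, 0], "twist": [0, 0, 0.14]}, {"translation": [0, 0.52, 0], "twist": [0, 0, 0.17]}, {"translation": [0, 0.6, 0], "twist": [0, 0, 0.19]}, {"translation": [0, 0.7, 0], "twist": [0, 0, 0.21]}, {"translation": [0, 0.8, 0], "twist": [0, 0, 0.226]}]}}

```text
t: 21.3
ee_pos: [465.6, -180.6, 243.2]
orientation: [3.136, 0.189, 0.0]
ft_force: [-0.1, 0.1, -8.4]
width: 22.1
```

Request:
{"api": "send_rows", "payload": {"commands": [{"translation": [0, 0.08, 0], "twist": [0, 0, 0]}, {"translation": [0, 0.16, 0], "twist": [0, 0, 0]}, {"translation": [0, 0.24, 0], "twist": [0, 0, 0]}, {"translation": [0, 0.32, 0], "twist": [0, 0, 0]}, {"translation": [0, 0.4, 0], "twist": [0, 0, 0]}, {"translation": [0, 0.48, 0], "twist": [0, 0, 0]}, {"translation": [0, 0.56, 0], "twist": [0, 0, 0]}, {"translation": [0, 0.64, 0], "twist": [0, 0, 0]}, {"translation": [0, 0.72, 0], "twist": [0, 0, 0]}, {"translation": [0, 0.8, 0], "twist": [0, 0, 0]}]}}

```text
t: 22.3
ee_pos: [465.6, -100.8, 243.2]
orientation: [-3.136, -0.188, -0.0]
ft_force: [0.0, -0.7, -8.9]
width: 21.8
```

Request:
{"api": "send_rows", "payload": {"commands": [{"translation": [0.05, 0.08, 0], "twist": [0, 0, 0]}, {"translation": [0.1, 0.16, 0], "twist": [0, 0, 0]}, {"translation": [0.15, 0.24, 0], "twist": [0, 0, 0]}, {"translation": [0.2, 0.32, 0], "twist": [0, 0, 0]}, {"translation": [0.25, 0.4, 0], "twist": [0, 0, 0]}, {"translation": [0.3, 0.48, 0], "twist": [0, 0, 0]}, {"translation": [0.35, 0.56, 0], "twist": [0, 0, 0]}, {"translation": [0.38, 0.64, 0], "twist": [0, 0, 0]}, {"translation": [0.4, 0.72, 0], "twist": [0, 0, 0]}, {"translation": [0.4, 0.8, 0], "twist": [0, 0, 0]}]}}

```text
t: 23.3
ee_pos: [505.8, -20.7, 243.2]
orientation: [-3.136, -0.188, -0.0]
ft_force: [0.2, 0.0, -8.9]
width: 22.2
```

```bash
python3 - <<'E'
from seg import *
np.set_printoptions(precision=1,suppress=True)
s=shot('side','s4');t=shot('top','t4')
o=ctrl.get_obs();print(o['ee_pos'],o['orientation'],o['width'],o['ft_force'])
a=cv2.resize(s['img'][140:230,190:310,::-1],None,fx=6,fy=6,interpolation=cv2.INTER_CUBIC)
cv2.imwrite('pics/s4c.png',a)
cv2.imwrite('pics/t4c.png',cv2.resize(t['img'][130:230,200:320,::-1],None,fx=6,fy=6,interpolation=cv2.INTER_CUBIC))
for d,n,b in((s,'side',(215,150,300,215)),(t,'top',(240,140,285,180))):
    k=blob(d,(3,130,60),(19,255,255),b)
    n_,l,st,ce=cv2.connectedComponentsWithStats(k);print(n,[(st[i],ce[i]) for i in range(1,n_) if st[i,4]>8])
E
```

```text
[505.3 -20.5 243.1] [-3.1 -0.2  0. ] 21.630806500260228 [ 0.5  0.  -8.4]
side [(array([226, 180,   5,   4,  10], dtype=int32), array([228. , 181.5])), (array([240, 187,  10,  10,  87], dtype=int32), array([244.6, 191.4]))]
top [(array([255, 145,   6,   6,  18], dtype=int32), array([257.4, 148. ]))]
```

View pics/s4c.png

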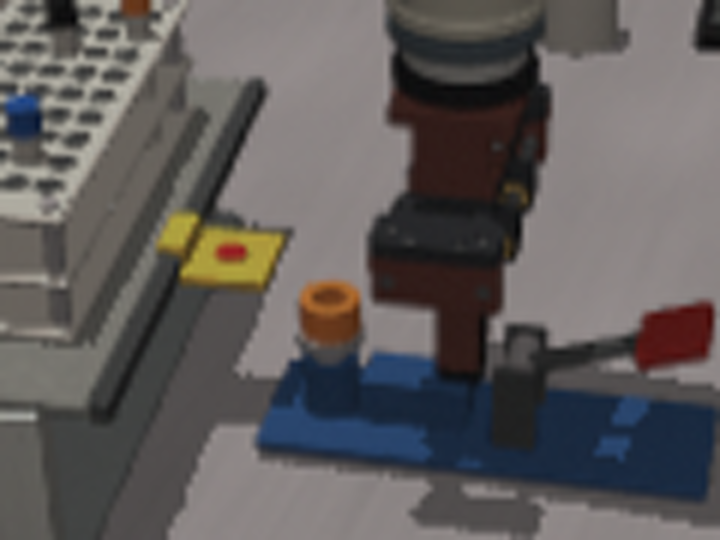

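View pics/t4c.png

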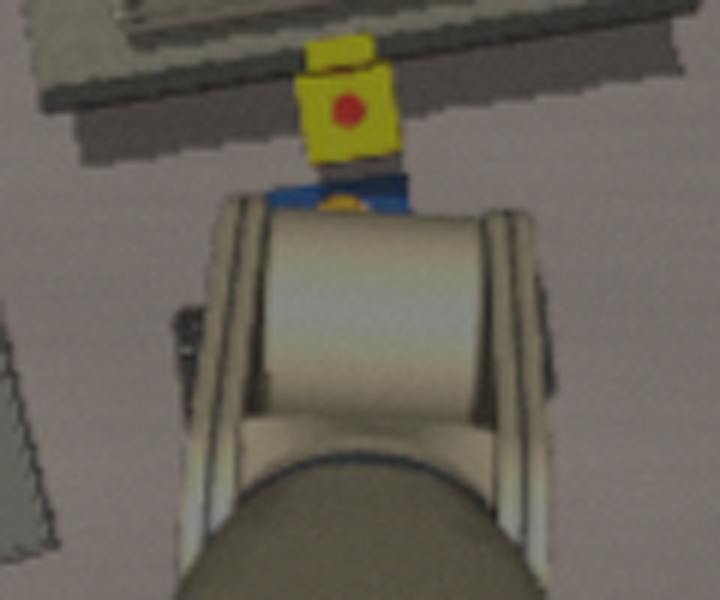

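Side crop shows the ring at (331,310) still seated, ahead of the tab (dot at (232,252)). The jack hangs level in the grip. Top crop shows the ring's front edge at (343,205), in line with the dot (348,110).

```bash
python3 - <<'E'
from seg import *
np.set_printoptions(precision=1,suppress=True)
s=load('s4');t=load('t4')
print('ring side',ray(s,244.6,191.4,79),ray(s,(330.5+.5)/6-.5+190,(296+.5)/6-.5+140,90))
print('dot side',ray(s,228,181.5,104),'dot top',ray(t,257.5,148,104))
print('expected ring',505.6+75*np.cos(.12),-20.7+75*np.sin(.12))
print('expected ring front top px',proj(t,[505.6+74.5+17,-11.9,90]),'seen',[(343.5)/6-.5+200,(194.5)/6-.5+130])
E
```

```text
ring side [577.9 -10.5  79. ] [576.8  -8.9  90. ]
dot side [636.8 -14.  104. ] dot top [638.3 -11.8 104. ]
expected ring 580.06064768904 -11.721584453331047
expected ring front top px [257.7 161.8] seen [256.75, 161.91666666666666]
```

Request:
{"api": "send_rows", "payload": {"commands": [{"translation": [0.06, -0.002, 0], "twist": [0, 0, 0]}, {"translation": [0.12, -0.004, 0], "twist": [0, 0, 0]}, {"translation": [0.19, -0.006, 0], "twist": [0, 0, 0]}, {"translation": [0.26, -0.01, 0], "twist": [0, 0, 0]}, {"translation": [0.33, -0.014, 0], "twist": [0, 0, 0]}, {"translation": [0.4, -0.016, 0], "twist": [0, 0, 0]}, {"translation": [0.46, -0.018, 0], "twist": [0, 0, 0]}, {"translation": [0.52, -0.02, 0], "twist": [0, 0, 0]}, {"translation": [0.56, -0.02, 0], "twist": [0, 0, 0]}, {"translation": [0.585, -0.02, 0], "twist": [0, 0, 0]}]}}

```text
t: 24.4
ee_pos: [564.4, -23.4, 243.1]
orientation: [-3.136, -0.188, -0.0]
ft_force: [-0.3, -0.4, -9.5]
width: 22.0
```

Request:
{"api": "send_rows", "payload": {"commands": [{"translation": [0, 0, -0.01], "twist": [0, 0, 0]}, {"translation": [0, 0, -0.02], "twist": [0, 0, 0]}, {"translation": [0, 0, -0.03], "twist": [0, 0, 0]}, {"translation": [0, 0, -0.04], "twist": [0, 0, 0]}, {"translation": [0, 0, -0.05], "twist": [0, 0, 0]}, {"translation": [0, 0, -0.055], "twist": [0, 0, 0]}, {"translation": [0, 0, -0.06], "twist": [0, 0, 0]}, {"translation": [0, 0, -0.06], "twist": [0, 0, 0]}, {"translation": [0, 0, -0.06], "twist": [0, 0, 0]}, {"translation": [0, 0, -0.06], "twist": [0, 0, 0]}]}}

```text
t: 25.4
ee_pos: [564.0, -23.4, 237.4]
orientation: [3.136, 0.188, -0.0]
ft_force: [-2.1, 0.1, -4.4]
width: 22.0
```

```bash
python3 - <<'E'
from seg import *
np.set_printoptions(precision=1,suppress=True)
s=shot('side','s5')
o=ctrl.get_obs();print(o['ee_pos'],o['orientation'],o['width'],o['ft_force'])
cv2.imwrite('pics/s5c.png',cv2.resize(s['img'][150:230,190:310,::-1],None,fx=6,fy=6,interpolation=cv2.INTER_CUBIC))
k=blob(s,(3,130,60),(19,255,255),(215,150,300,215))
n_,l,st,ce=cv2.connectedComponentsWithStats(k);print([(st[i],ce[i]) for i in range(1,n_) if st[i,4]>5])
for p in([637.5,-12.5,84],[637.5,-12.5,62],[637.5,-12.5,73]):print(proj(s,p))
E
```

```text
[564.  -23.4 237.4] [3.1 0.2 0. ] 21.7197171478657 [-2.6 -0.3 -2.3]
[(array([226, 180,   5,   4,  11], dtype=int32), array([228.1, 181.5])), (array([224, 187,  11,   8,  67], dtype=int32), array([228.5, 190.7]))]
[228.  186.8]
[228.3 192.2]
[228.1 189.5]
```

View pics/s5c.png

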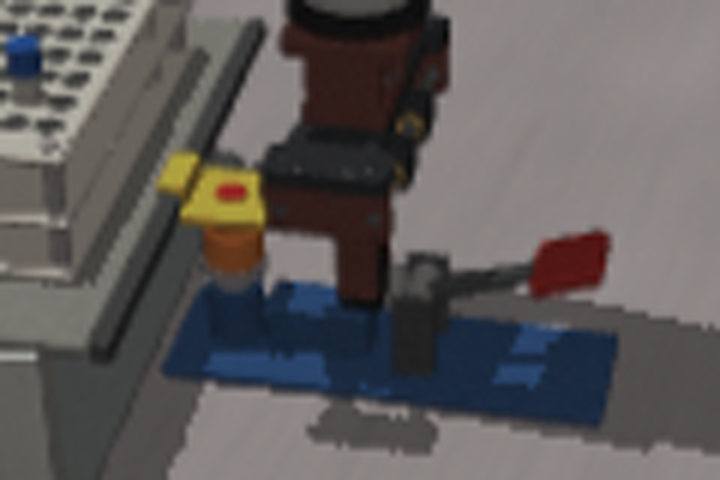

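Ring (column 228.9) sits under the tab dot (228.1), and the jack is level on the bench. I'm letting go and withdrawing upwards.

Request:
{"api": "send_rows", "payload": {"commands": [{"translation": [0, 0, 0], "twist": [0, 0, 0]}, {"translation": [0, 0, 0], "twist": [0, 0, 0]}, {"translation": [0, 0, 0], "twist": [0, 0, 0]}, {"translation": [0, 0, 0], "twist": [0, 0, 0]}, {"translation": [0, 0, 0], "twist": [0, 0, 0]}, {"translation": [0, 0, 0.1], "twist": [0, 0, 0]}, {"translation": [0, 0, 0.25], "twist": [0, 0, 0]}, {"translation": [0, 0, 0.4], "twist": [0, 0, 0]}, {"translation": [0, 0, 0.55], "twist": [0, 0, 0]}, {"translation": [0, 0, 0.65], "twist": [0, 0, 0]}], "grip": -0.2}}

```text
t: 26.45
ee_pos: [564.4, -23.4, 304.5]
orientation: [3.136, 0.188, 0.004]
ft_force: [-0.1, -0.6, -0.1]
width: 53.0
```

Request:
{"api": "send_rows", "payload": {"commands": [{"translation": [-0.1, -0.012, 0], "twist": [0, 0, 0]}, {"translation": [-0.2, -0.024, 0], "twist": [0, 0, 0]}, {"translation": [-0.3, -0.036, 0], "twist": [0, 0, 0]}, {"translation": [-0.4, -0.05, 0], "twist": [0, 0, 0]}, {"translation": [-0.5, -0.06, 0], "twist": [0, 0, 0]}, {"translation": [-0.6, -0.075, 0], "twist": [0, 0, 0]}, {"translation": [-0.7, -0.09, 0], "twist": [0, 0, 0]}, {"translation": [-0.8, -0.1, 0], "twist": [0, 0, 0]}, {"translation": [-0.9, -0.11, 0], "twist": [0, 0, 0]}, {"translation": [-1.0, -0.12, 0], "twist": [0, 0, 0]}], "grip": 1}}

```text
t: 27.45
ee_pos: [463.2, -35.5, 302.2]
orientation: [3.136, 0.188, 0.0]
ft_force: [-0.3, -0.4, -0.7]
width: 0.4
```

Request:
{"api": "send_rows", "payload": {"commands": [{"translation": [-0.08, -0.01, 0], "twist": [0, 0, 0]}, {"translation": [-0.16, -0.02, 0], "twist": [0, 0, 0]}, {"translation": [-0.16, -0.02, 0], "twist": [0, 0, 0]}, {"translation": [-0.16, -0.02, 0], "twist": [0, 0, 0]}, {"translation": [-0.16, -0.02, 0], "twist": [0, 0, 0]}, {"translation": [-0.16, -0.02, 0], "twist": [0, 0, 0]}, {"translation": [-0.16, -0.02, 0], "twist": [0, 0, 0]}, {"translation": [-0.16, -0.02, 0], "twist": [0, 0, 0]}, {"translation": [-0.16, -0.02, 0], "twist": [0, 0, 0]}, {"translation": [-0.16, -0.02, 0], "twist": [0, 0, 0]}]}}

```text
t: 28.45
ee_pos: [448.1, -37.4, 302.1]
orientation: [-3.136, -0.188, 0.0]
ft_force: [0.2, -0.7, 0.5]
width: 0.6
```

```bash
python3 - <<'E'
from seg import *
np.set_printoptions(precision=1,suppress=True)
s=shot('side','s6');t=shot('top','t6')
o=ctrl.get_obs();print(o['ee_pos'],o['orientation'],o['width'],o['ft_force'])
a=cv2.resize(s['img'][140:230,190:310,::-1],None,fx=6,fy=6,interpolation=cv2.INTER_CUBIC)
b=cv2.resize(t['img'][130:230,210:310,::-1],None,fx=4,fy=4,interpolation=cv2.INTER_CUBIC)
cv2.imwrite('pics/s6c.png',a)
k=blob(s,(3,130,60),(19,255,255),(215,150,260,215))
n_,l,st,ce=cv2.connectedComponentsWithStats(k);print([(st[i],ce[i]) for i in range(1,n_) if st[i,4]>5])
k=blob(s,(0,150,60),(9,255,255),(265,170,305,205));c=cen(k);print('pad',c,ray(s,c[0],c[1],86))
E
```

```text
[448.  -37.4 302.1] [-3.1 -0.2  0. ] 0.6481284551097898 [0.5 0.  0.3]
[(array([226, 180,   5,   4,  10], dtype=int32), array([228. , 181.5])), (array([224, 187,  10,   8,  67], dtype=int32), array([228.3, 190.7]))]
pad (np.float64(284.48936170212767), np.float64(193.54255319148936), 94, np.int64(278), np.int64(290), np.int64(189), np.int64(198)) [447.3 -28.6  86. ]
```

View pics/s6c.png

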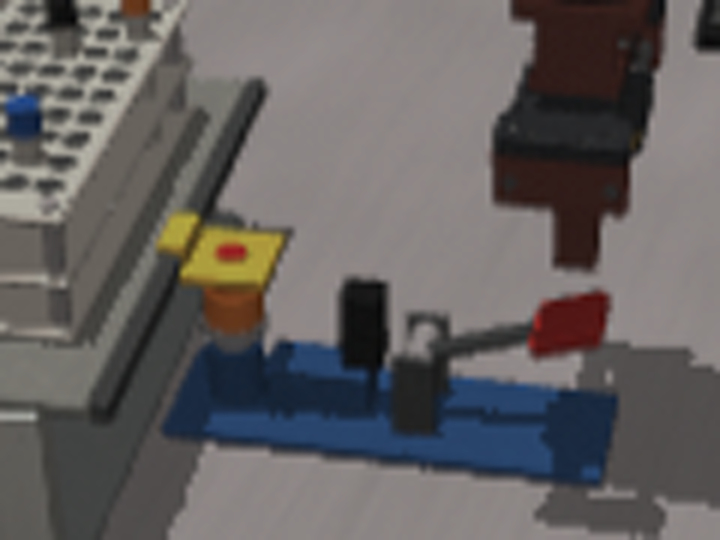

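Jack stands free with the ring under the tab. Closed fingers are above the red pad (crop (570,325)). First stroke:

Request:
{"api": "send_rows", "payload": {"commands": [{"translation": [0, 0, -0.1], "twist": [0, 0, 0]}, {"translation": [0, 0, -0.2], "twist": [0, 0, 0]}, {"translation": [0, 0, -0.27], "twist": [0, 0, 0]}, {"translation": [0, 0, -0.34], "twist": [0, 0, 0]}, {"translation": [0, 0, -0.41], "twist": [0, 0, 0]}, {"translation": [0, 0, -0.48], "twist": [0, 0, 0]}, {"translation": [0, 0, -0.55], "twist": [0, 0, 0]}, {"translation": [0, 0, -0.61], "twist": [0, 0, 0]}, {"translation": [0, 0, -0.66], "twist": [0, 0, 0]}, {"translation": [0, 0, -0.7], "twist": [0, 0, 0]}]}}

```text
t: 29.55
ee_pos: [446.8, -37.5, 231.6]
orientation: [-3.136, -0.188, 0.006]
ft_force: [-6.1, -2.3, 11.4]
width: 0.5
```

Request:
{"api": "send_rows", "payload": {"commands": [{"translation": [0, 0, -0.01], "twist": [0, 0, 0]}, {"translation": [0, 0, -0.02], "twist": [0, 0, 0]}, {"translation": [0, 0, -0.03], "twist": [0, 0, 0]}, {"translation": [0, 0, -0.04], "twist": [0, 0, 0]}, {"translation": [0, 0, -0.05], "twist": [0, 0, 0]}, {"translation": [0, 0, -0.055], "twist": [0, 0, 0]}, {"translation": [0, 0, -0.06], "twist": [0, 0, 0]}, {"translation": [0, 0, -0.06], "twist": [0, 0, 0]}, {"translation": [0, 0, -0.06], "twist": [0, 0, 0]}, {"translation": [0, 0, -0.06], "twist": [0, 0, 0]}]}}

```text
t: 30.55
ee_pos: [447.0, -37.5, 226.2]
orientation: [-3.136, -0.188, 0.005]
ft_force: [-6.5, -1.9, 13.9]
width: 0.7
```

```bash
python3 - <<'E'
from seg import *
np.set_printoptions(precision=1,suppress=True)
s=shot('side','s7');t=shot('top','t7')
o=ctrl.get_obs();print(o['ee_pos'],o['ft_force'])
cv2.imwrite('pics/s7c.png',cv2.resize(s['img'][140:230,190:310,::-1],None,fx=6,fy=6,interpolation=cv2.INTER_CUBIC))
k=blob(s,(3,130,60),(19,255,255),(215,150,260,215))
n_,l,st,ce=cv2.connectedComponentsWithStats(k);print([(st[i],ce[i]) for i in range(1,n_) if st[i,4]>5])
print('dot up/down pred',proj(s,[637.5,-12.5,128]),proj(s,[637.5,-12.5,104]))
E
```

```text
[446.9 -37.5 226.1] [-6.9 -1.  14.9]
[(array([225, 174,   6,   3,  11], dtype=int32), array([227.3, 175.1])), (array([223, 181,  10,   5,  44], dtype=int32), array([227.9, 182.9]))]
dot up/down pred [227.3 175.5] [227.6 181.7]
```

View pics/s7c.png

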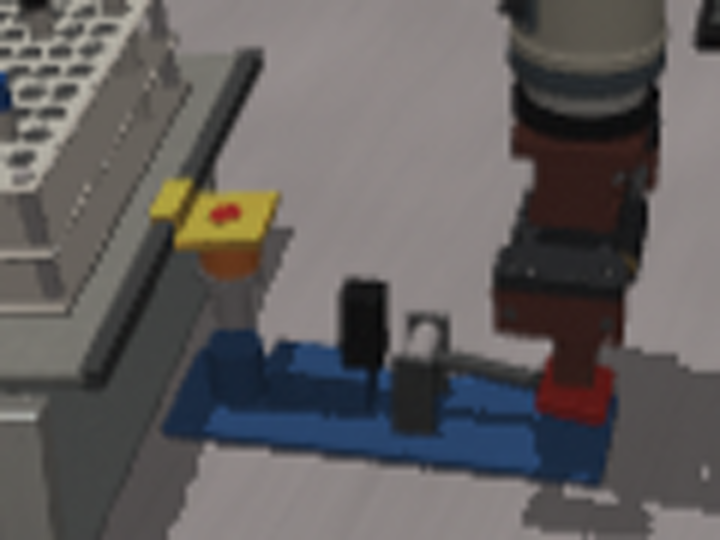

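Handle is down, the dot rose from row 181.5 to 175.1 (about 24 mm), and the jack is unmoved. Now the return, then the second stroke.

Request:
{"api": "send_rows", "payload": {"commands": [{"translation": [0, 0, 0.06], "twist": [0, 0, 0]}, {"translation": [0, 0, 0.12], "twist": [0, 0, 0]}, {"translation": [0, 0, 0.19], "twist": [0, 0, 0]}, {"translation": [0, 0, 0.26], "twist": [0, 0, 0]}, {"translation": [0, 0, 0.33], "twist": [0, 0, 0]}, {"translation": [0, 0, 0.4], "twist": [0, 0, 0]}, {"translation": [0, 0, 0.47], "twist": [0, 0, 0]}, {"translation": [0, 0, 0.54], "twist": [0, 0, 0]}, {"translation": [0, 0, 0.65], "twist": [0, 0, 0]}, {"translation": [0, 0, 0.76], "twist": [0, 0, 0]}]}}

```text
t: 31.65
ee_pos: [447.7, -37.4, 302.7]
orientation: [-3.136, -0.188, 0.002]
ft_force: [-0.1, 0.8, 0.0]
width: 0.2
```

Request:
{"api": "send_rows", "payload": {"commands": [{"translation": [0, 0, 0], "twist": [0, 0, 0]}, {"translation": [0, 0, 0], "twist": [0, 0, 0]}, {"translation": [0, 0, 0], "twist": [0, 0, 0]}, {"translation": [0, 0, 0], "twist": [0, 0, 0]}, {"translation": [0, 0, 0], "twist": [0, 0, 0]}, {"translation": [0, 0, 0], "twist": [0, 0, 0]}, {"translation": [0, 0, 0], "twist": [0, 0, 0]}, {"translation": [0, 0, 0], "twist": [0, 0, 0]}, {"translation": [0, 0, 0], "twist": [0, 0, 0]}, {"translation": [0, 0, 0], "twist": [0, 0, 0]}]}}

```text
t: 32.65
ee_pos: [448.1, -37.4, 302.2]
orientation: [-3.136, -0.188, -0.0]
ft_force: [0.5, 0.9, -0.2]
width: 0.4
```

```bash
python3 - <<'E'
from seg import *
np.set_printoptions(precision=1,suppress=True)
s=shot('side','s8')
o=ctrl.get_obs();print(o['ee_pos'],o['ft_force'])
k=blob(s,(3,130,60),(19,255,255),(215,150,260,215))
n_,l,st,ce=cv2.connectedComponentsWithStats(k);print([(st[i],ce[i]) for i in range(1,n_) if st[i,4]>5])
k=blob(s,(0,150,60),(9,255,255),(265,170,305,215));print('pad',np.array(cen(k)))
E
```

```text
[448.1 -37.4 302.2] [-0.4 -0.4 -0.4]
[(array([226, 180,   5,   4,  10], dtype=int32), array([228. , 181.5])), (array([224, 187,  10,   8,  67], dtype=int32), array([228.3, 190.7]))]
pad [284.5 193.6  95.  278.  290.  189.  198. ]
```

Everything is back exactly where it was: dot row 181.5, pad (284.5,193.6), ring unchanged. Second stroke, held:

Request:
{"api": "send_rows", "payload": {"commands": [{"translation": [0, 0, -0.1], "twist": [0, 0, 0]}, {"translation": [0, 0, -0.2], "twist": [0, 0, 0]}, {"translation": [0, 0, -0.27], "twist": [0, 0, 0]}, {"translation": [0, 0, -0.34], "twist": [0, 0, 0]}, {"translation": [0, 0, -0.41], "twist": [0, 0, 0]}, {"translation": [0, 0, -0.48], "twist": [0, 0, 0]}, {"translation": [0, 0, -0.55], "twist": [0, 0, 0]}, {"translation": [0, 0, -0.61], "twist": [0, 0, 0]}, {"translation": [0, 0, -0.66], "twist": [0, 0, 0]}, {"translation": [0, 0, -0.7], "twist": [0, 0, 0]}]}}

```text
t: 33.7
ee_pos: [446.8, -37.5, 231.6]
orientation: [-3.136, -0.188, 0.006]
ft_force: [-6.2, -2.3, 12.3]
width: 0.8
```

Request:
{"api": "send_rows", "payload": {"commands": [{"translation": [0, 0, -0.01], "twist": [0, 0, 0]}, {"translation": [0, 0, -0.02], "twist": [0, 0, 0]}, {"translation": [0, 0, -0.03], "twist": [0, 0, 0]}, {"translation": [0, 0, -0.04], "twist": [0, 0, 0]}, {"translation": [0, 0, -0.05], "twist": [0, 0, 0]}, {"translation": [0, 0, -0.055], "twist": [0, 0, 0]}, {"translation": [0, 0, -0.06], "twist": [0, 0, 0]}, {"translation": [0, 0, -0.06], "twist": [0, 0, 0]}, {"translation": [0, 0, -0.06], "twist": [0, 0, 0]}, {"translation": [0, 0, -0.06], "twist": [0, 0, 0]}]}}

```text
t: 34.7
ee_pos: [446.9, -37.5, 226.2]
orientation: [-3.136, -0.188, 0.005]
ft_force: [-7.3, -1.6, 13.8]
width: 0.5
```

```bash
python3 - <<'E'
from seg import *
np.set_printoptions(precision=1,suppress=True)
s=shot('side','s9')
o=ctrl.get_obs();print(o['t'],o['ee_pos'],o['ft_force'])
k=blob(s,(3,130,60),(19,255,255),(215,150,260,215))
n_,l,st,ce=cv2.connectedComponentsWithStats(k);r=[(st[i],ce[i]) for i in range(1,n_) if st[i,4]>5];print(r)
f=lambda d:np.array(cen(blob(d,(100,120,40),(125,255,255),(210,190,300,225))))
print('foot',f(load('s7')),f(s))
if abs(r[0][1][1]-175.1)<.6 and o['ft_force'][2]>5: ctrl.close_job();print('closed')
E
```

```text
34.75 [446.9 -37.5 226.2] [-7.7 -1.7 14.2]
[(array([225, 174,   6,   3,  11], dtype=int32), array([227.3, 175.1])), (array([223, 181,  10,   5,  44], dtype=int32), array([227.9, 182.9]))]
foot [251.8 208.4 945.  217.  292.  195.  219. ] [251.9 208.4 944.  217.  292.  195.  219. ]
the job is handed in; nothing more can be done
closed
```

I finished the job and handed it in at about 35 s of the 64 s allowed; no verdict is reported. The pad ring is over the saddle stud, and the jack stands with its saddle under the lift tab. I pumped the handle once with a full return, then pressed it down again and am still holding it down.

**Last checks:**
- **Push:** the arm presses the handle with about 14 N. It also pushes the jack forwards with about 7 N, and the jack's foot did not shift between the two strokes.
- **Deck:** the tab dot rose about 24 mm, the same on both strokes, and went fully back down in between.
- **Ring and saddle:** the ring still sits over the saddle. I estimate the saddle is within about 3 mm of directly below the lift point.

**Not measured or slightly off:**
- The handle angle can't be read directly; I judged it fully down from the deck lift.
- The side and top cameras disagreed by about 2 mm on the tab and jack positions.
- The gripper read 32.4 mm on the 34 mm ring. The pictures showed the ring centred in the fingers, so I carried on.

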